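# Seat and close the canister lid in the broom closet

## Task

The yellow lid of the tablet canister is only sitting on top of its thread. Without lifting it off, turn it back (counter-clockwise seen from above) until it drops into the thread, then screw it forward (clockwise) until it is fully home, the white end of its bar at the red mark, and let go. Leave the canister with the green lid where it stands.

Things in the scene. Friction and masses are not known exactly. Their poses are not given: they have to be found in the camera images.
- lid_bar (a point): Centre of the grip bar on the yellow lid, on the lid's axis. Bar 64 mm long (point x, its +x end white), 18 wide (y), 30 high, standing on the lid's flat top 15 mm below. The lid is loose, 88 across, about 90 g, underside 42 below. At the start it rests level on its thread, this point 158 over the shelf, white end 25 degrees clockwise to 15 counter-clockwise of the red mark.
- canister: White canister, 120 mm across, fixed to the shelf by a steel foot 152 across. Origin: centre of underside. Shoulder at height 100; 52 from the axis it bears a red mark towards +x and a blue one 55 degrees counter-clockwise. With the white end at the blue mark (within 10 degrees) the lid, by weight or light push, drops 11 into the thread. Sideways play 2. Back stop 67 degrees from red. (mm)
- home_mark (a point): The red mark on the canister's shoulder, 52 from its axis; axes as the canister's. After the drop, turning the lid 55 degrees clockwise brings the white end here, against a stop: fully home. On the way the lid sinks 3 more under its own weight (bar centre then 144 over the shelf); it has that much vertical play, so a level turn does not jam. (mm)
- closed_canister: Another white canister of the same size (120 across, 159 high with its bar), loose, with a green lid already screwed home. Origin at the centre of its underside. Not to be moved. (mm)
Not all that is in view belongs to the job. There is more than one size of the part that bears lid_bar; the job needs the smallest.

How it is judged (in metres and radians):
On the way:
1. the lid, turned back to the blue mark, has dropped into the thread (z of lid_bar in the frame of canister below 0.1505 m and angle between the x axis of lid_bar and the x axis of canister, either way round above 0.61 rad), for 0.1 s.
At the end, for the whole second after the job is handed in: The yellow lid is down in the thread of its canister, within 2.5 mm of its lowest position, level, with its bar within 15 degrees of the red home mark, and released; the green-lidded canister stands within 20 mm of where it was (z of lid_bar in the frame of canister below 0.1465 m and angle between the x axis of lid_bar and the x axis of canister, either way round below 0.26 rad and horizontal distance between lid_bar and canister below 0.01 m and angle between lid_bar's own z axis and vertical below 0.1 rad and contact force between the fingers and anything else below 0.5 N and distance of closed_canister from where it was at the start of the episode below 0.02 m); the robot touches nothing.
It fails at once if the yellow lid was lifted off the canister (more than 12 mm above where it sat) (z of lid_bar in the frame of canister above 0.17 m).
It fails at once if the green-lidded canister was moved by more than 20 mm (distance of closed_canister from where it was at the start of the episode above 0.02 m).
It also fails if it takes over 40 s, if anything falls off the work surface, if the arm or the gripper's body presses on something with over 40 N, if the wrist force passes 120 N, or if a joint passes its speed limit or range.

## Robot

A 6-joint arm with a two-finger parallel gripper is mounted at the origin on the work surface. World frame = base frame: x ahead of the robot, y to its left, z up, the work surface at z = 0. Lengths are in mm, angles in rad, forces in N, time in s.
With the tool pointing down it reaches from about 350 to 975 mm from the base axis. Payload 7.1 kg.
Tool frame: the origin (TCP) lies on the centre line of the jaws, within the pads' length; the fingertips stand r.tips_ahead ahead of it and the grasp point (between the pads) is the TCP (r.tips_ahead is the distance from the TCP to the fingertips, in mm); z points along the fingers, y is the direction in which the jaws open and shut (so a half turn about z gives the same grasp; the last joint's range is limited). The gripper opens to 88 mm and grips with 3 to 60 N. Pads are 20 mm wide; open, the fingers measure 115 mm over their backs; the gripper's body (75 mm by 178 mm) begins 61 mm behind the grasp point.
Start: joints at [1.087, 0.423, 1.63, -0, 1.089, -0.019], TCP at [280.12, 558.693, 241.675] pointing down, gripper open.
Joint ranges: [-3, 3], [-0.9, 2.11], [0.09, 2.58], [-1.31, 4.45], [0.11, 2.69], [-2.54, 2.54]. Speed limits (rad/s): [2.39, 2.39, 3.01, 3.14, 3.14, 3.14].

## Interface

Orientations are given as [roll, pitch, yaw] about the fixed x, y, z axes, in that order (R = Rz(yaw) Ry(pitch) Rx(roll)).
In Python, from workcell import r, eyes, look_for, place_of gives the robot as it stands. The module is installed in compiled form; this text tells all that it offers.
- The arm moves only by the tool play_rows, never from a script. Its argument "moves" is a list of rows, each a list of 4 numbers: the shift along the tool's x, y, z in mm, then the turn about the tool's z in degrees. A call has 1 to 12 rows; each row is the pose to reach, as a shift and turn from the pose commanded when the call began, along the tool's axes at that moment; what a row does not reach only later rows make up. A row lasts 1/12 s, in which the tool goes at most 41.7 mm and 7.16 degrees, less where a joint would pass 70% of its speed; a pose out of reach is approached as far as the arm can. A call with a gripper value outside its range is refused whole. "grip" is the closure, from -1 (fully open) to 1 (shut), so that 0 is half open, set as the call begins (left out, the last holds). The fingers move at their own pace and stop on an object; "newtons" is the grip in N (left out, the last holds). Time passes only in rows, so rows that repeat a pose let the fingers close. It gives the time, the measured TCP pose, the force and the opening at its end, in the units of the state.
- r.observe(): the state, without advancing time (a new reading comes with each control period).
- eyes.read_camera(name): name is "side" or "top" or "wrist"; returns a dict with "color" (420x560x3 uint8, red, green, blue), "depth" (420x560 float32, mm along the optical axis (not along the pixel's ray), 0 where there is no reading), "mtx" (3x3 intrinsics, pixels), "eye" and "attitude" of the camera in the world. Camera axes: x right, y up, looking along -z (the intrinsics and any distortion apply to the point x, -y, -z); pixel columns grow to the right and rows downward; lengths in mm; the calibration is good to about 2 mm. A picture is of the moment at which its call begins.
- r.job_done(): hands the job in, once; it reports no verdict.
Trained networks look in a picture, given as the dict that the camera call returned (one of the last four; its "shot" number tells which), for a name from the list of things; names that differ only in an ending like _2 or _b are one class to them, and where a whole thing is asked for, a point or a joint stands for the part that bears it (a point fixed in the world has none). Each returns a list of dicts, best first, with "p" (0 to 1); they miss things now and then, are a little off and sometimes report something else, mostly with a low value. They report only what shows in the picture. A call takes as long as a camera call. They do not tell look-alikes from the thing itself.
- look_for(picture, query): "position" ([column, row] in pixels, amid what is visible of it).
- place_of(picture, query): "position" ([column, row] in pixels: a listed point, or the origin of a listed thing).
The state is a dict: "clock": time; "joint_positions": joint angles; "dq": joint speeds; "joint_torque": joint torques, N m; "tcp_pos": TCP position; "orientation": TCP orientation; "contact_force": force on the tool from outside, world axes, zero at the start; "ft_torque": the same for the moment, N m; "opening": finger opening in mm.
Only numpy, scipy, OpenCV 4.12 (cv2) and the standard library are available. Lean on these libraries where they do the work, as an engineer would, in place of code of your own. Each camera call takes 0.05 s, during which the arm holds its last target.

## Working session

There is one attempt and no reset: what is moved stays moved. The work goes in short steps, Python scripts to look and compute and a tool call to move; the robot and the scene stay as the last step left them, time stands still between calls to the robot, and variables do not carry over. Pictures are saved under pics/ and viewed, and the job is handed in when it is done.

Besides the shell and the picture viewer there is one more tool, called after "Request:" in YAML: its name, and indented under it one key for each argument. play_rows: Moves the arm, as the interface text tells. Its arguments: {"type":"object","properties":{"moves":{"type":"array"},"grip":{"type":"number"},"newtons":{"type":"number"}},"required":["moves"]}

```bash
mkdir -p pics; cat > h.py <<'E'
import numpy as np, cv2
from workcell import r, eyes, look_for, place_of
def pix2w(p,u,v,d=None,z=None):
    K=np.array(p["mtx"]);ray=np.array([(u-K[0,2])/K[0,0],-(v-K[1,2])/K[1,1],-1.])
    A=np.array(p["attitude"])
    if A.shape!=(3,3):
        from scipy.spatial.transform import Rotation as R
        A=R.from_euler('xyz',A).as_matrix()
    e=np.array(p["eye"]);w=A@ray
    if z is not None: return e+w*(z-e[2])/w[2]
    return e+w*d
def save(p,n): cv2.imwrite(n,np.ascontiguousarray(p["color"][:,:,::-1]))
E
python3 - <<'E'
from h import *
s=r.observe();print(s,r.tips_ahead)
for n in ["side","top","wrist"]:
    p=eyes.read_camera(n);save(p,f"pics/{n}0.png")
    print(n,p["eye"],p["attitude"],p["mtx"])
    for q in ["lid_bar","canister","home_mark","closed_canister"]:
        try:print(q,[(np.round(d["position"]).tolist(),round(d["p"],2)) for d in place_of(p,q)])
        except Exception as e: print(q,e)
E
```

```text
{'clock': 0.0, 'joint_positions': array([ 1.08698958e+00,  4.23833130e-01,  1.63071572e+00, -9.91636244e-06,
        1.08863860e+00, -1.89771932e-02]), 'dq': array([-0.00035102, -0.00167351, -0.00104032, -0.00100608, -0.00042392,
       -0.00011692]), 'joint_torque': array([-2.77280953e-03, -5.44635987e+01, -2.73654217e+01,  6.40771771e-02,
        2.31547997e-02, -1.69336395e-04]), 'tcp_pos': array([279.87684651, 558.21061496, 240.89640746]), 'orientation': array([-3.13999798e+00, -2.14860292e-05,  2.67676768e+00]), 'contact_force': array([-0.16854697, -0.02860394, -0.75147645]), 'ft_torque': array([ 0.02397969,  0.0328261 , -0.00229233]), 'opening': 87.60968894737401} 19.0
side [371.80982376 599.12036003 576.64934139] [ 0.91901608 -0.00389572 -2.85393367] [[430.58691188   0.         278.20151225]
 [  0.         430.58691188 212.98944514]
 [  0.           0.           1.        ]]
lid_bar [([343.0, 215.0], 0.94), ([230.0, 178.0], 0.73), ([342.0, 274.0], 0.62)]
canister [([236.0, 245.0], 0.63)]
home_mark []
closed_canister [([250.0, 360.0], 0.75), ([230.0, 182.0], 0.2)]
top [ 347.37673429   12.35085113 1119.09782112] [ 1.65978695e-01  3.58675132e-04 -1.54426490e+00] [[469.22921349   0.         275.92085354]
 [  0.         469.22921349 207.68356868]
 [  0.           0.           1.        ]]
lid_bar [([249.0, 253.0], 0.98), ([324.0, 246.0], 0.84), ([286.0, 145.0], 0.8)]
canister [([287.0, 163.0], 0.8)]
home_mark [([290.0, 133.0], 0.88)]
closed_canister [([181.0, 210.0], 0.77)]
wrist [206.16282668 594.72441068 385.60876223] [-3.04602781e-01 -9.44820135e-04  1.10464112e+00] [[350.30777899   0.         286.13894628]
 [  0.         350.30777899 204.87503856]
 [  0.           0.           1.        ]]
lid_bar []
canister []
home_mark []
closed_canister []
```

View pics/side0.png

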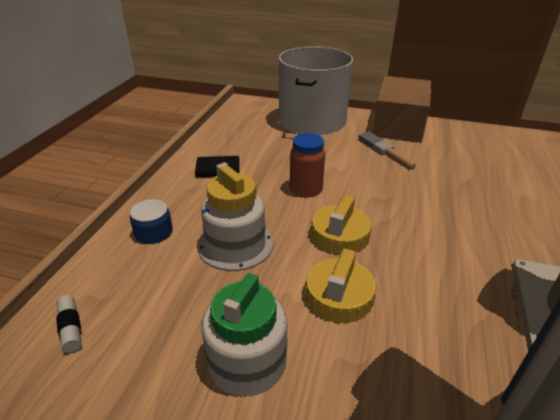

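View pics/top0.png

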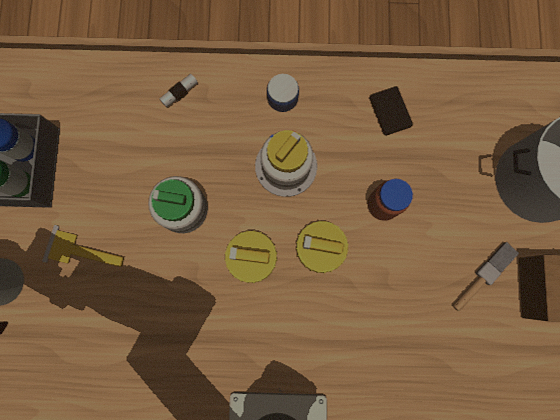

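```bash
python3 - <<'E'
from h import *
p=eyes.read_camera("top")
c=cv2.resize(np.ascontiguousarray(p["color"][90:300,150:390,::-1]),None,fx=3,fy=3,interpolation=cv2.INTER_CUBIC)[:600]
cv2.imwrite("pics/topc.png",c)
for u,v in [(286,145),(249,253),(324,246),(287,163),(181,210),(290,133)]:
    d=p["depth"][v,u];print(u,v,d,pix2w(p,u,v,d).round(1))
E
```

```text
286 145 982.1727 [639.5  -0.7 172.1]
249 253 1038.5334 [418.4  74.2  78.3]
324 246 1041.7098 [438.4 -91.6  77.6]
287 163 1004.0591 [608.1  -4.1 144.6]
181 210 1004.1553 [502.9 220.  128. ]
290 133 1016.0327 [675.4  -9.1 143.7]
```

View pics/topc.png

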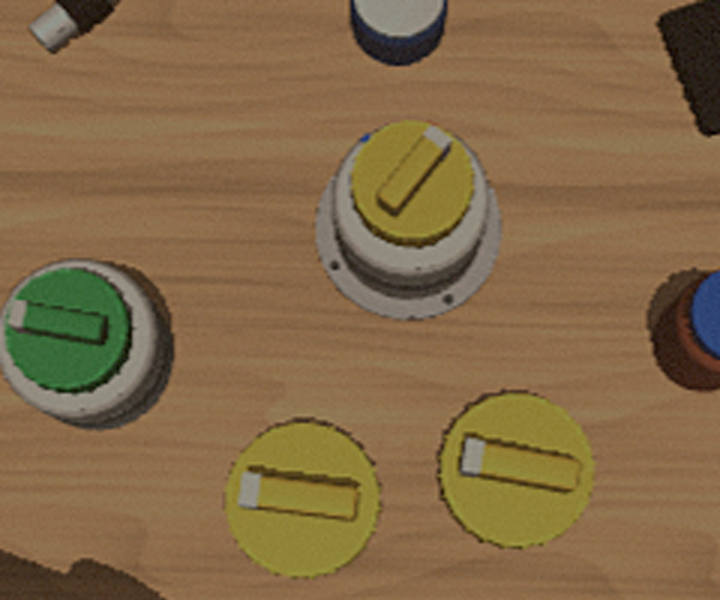

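The target is the yellow lid seated on the footed canister, at top (288,147). These could be mistaken for it:
- loose yellow lids at (250,255) and (322,245), which are larger
- the green lid at (173,200)

Next I'll measure the lid, bar and marks.

```bash
cat >> h.py <<'E'
def cloud(p):
    K=np.array(p["mtx"]);d=p["depth"];v,u=np.mgrid[:d.shape[0],:d.shape[1]]
    from scipy.spatial.transform import Rotation as R
    A=R.from_euler('xyz',p["attitude"]).as_matrix()
    c=np.stack([(u-K[0,2])/K[0,0]*d,-(v-K[1,2])/K[1,1]*d,-d],-1)
    W=c@A.T+np.array(p["eye"]);W[d<=0]=np.nan
    return W
def analyse(p,c0=(625,-5),zt=173,zl=143):
    W=cloud(p);hsv=cv2.cvtColor(p["color"],cv2.COLOR_RGB2HSV).astype(int)
    near=np.hypot(W[...,0]-c0[0],W[...,1]-c0[1])<75
    top=near&(abs(W[...,2]-zt)<8)&(np.hypot(W[...,0]-c0[0],W[...,1]-c0[1])<45)
    P=W[top];print("bar top n",len(P),P.mean(0).round(1))
    (cx,cy),sz,an=cv2.minAreaRect(P[:,:2].astype(np.float32));print("rect",cx,cy,sz,an)
    wh=top&(hsv[...,1]<70);Q=W[wh];
    if len(Q):
        m=Q.mean(0);print("white",m.round(1),"dir deg",np.degrees(np.arctan2(m[1]-cy,m[0]-cx)).round(1))
        q=P[:,:2]-P[:,:2].mean(0);w,V=np.linalg.eigh(q.T@q);a=V[:,1];a=a*np.sign(a@(m[:2]-[cx,cy]));print("pca deg",np.degrees(np.arctan2(a[1],a[0])).round(1))
    ye=near&(abs(W[...,2]-zl)<7)&(hsv[...,1]>110)
    L=W[ye]
    if len(L)>20: print("lid circ",[np.round(x,1) for x in cv2.minEnclosingCircle(L[:,:2].astype(np.float32))],L[:,2].mean())
    for nm,mk in [("blue",(hsv[...,0]>100)&(hsv[...,0]<130)),("red",(hsv[...,0]<8)|(hsv[...,0]>172))]:
        s=near&mk&(hsv[...,1]>120)&(W[...,2]>85)&(W[...,2]<112)
        if s.sum(): print(nm,s.sum(),W[s].mean(0).round(1),np.argwhere(s).mean(0).round(0))
E
python3 - <<'E'
from h import *
p=eyes.read_camera("top");print("top");analyse(p)
print(pix2w(p,287,163,z=0),pix2w(p,286,145,z=158),pix2w(p,181,210,z=0))
W=cloud(p);f=(np.hypot(W[...,0]-625,W[...,1]+5)<60)&(abs(W[...,2]-100)<4);print("shoulder",cv2.minEnclosingCircle(W[f][:,:2].astype(np.float32)))
f=(np.hypot(W[...,0]-625,W[...,1]+5)<100)&(abs(W[...,2])<6);
hsv=cv2.cvtColor(p["color"],cv2.COLOR_RGB2HSV);
f&=hsv[...,1]<60
print("foot",f.sum(),cv2.minEnclosingCircle(W[f][:,:2].astype(np.float32)))
p=eyes.read_camera("side");print("side");analyse(p)
print(pix2w(p,236,245,z=0),pix2w(p,230,178,z=158))
c=cv2.resize(np.ascontiguousarray(p["color"][150:290,150:330,::-1]),None,fx=4,fy=4,interpolation=cv2.INTER_CUBIC)
cv2.imwrite("pics/sidec.png",c)
E
```

```text
top
bar top n 275 [638.   -2.9 172.6]
rect 638.8543701171875 -2.7907447814941406 (18.645444869995117, 64.36280822753906) 54.09370040893555
white [660.6 -20.  173.5] dir deg -38.3
pca deg -36.0
lid circ [array([638.6,  -2.4]), np.float64(44.9)] 143.2486715541434
blue 2 [682.1  31.6 103.2] [136. 272.]
[646.78741066  -6.53726311   0.        ] [643.84805865  -0.85544374 158.        ] [523.02695057 246.85964404   0.        ]
shoulder ((634.45166015625, -3.5279293060302734), 58.08209991455078)
foot 266 ((640.0353393554688, -3.7244925498962402), 76.27638244628906)
side
bar top n 265 [ 6.368e+02 -5.000e-01  1.707e+02]
rect 638.3009033203125 -3.6318359375 (18.803672790527344, 66.63577270507812) 53.46744918823242
white [661.8 -19.2 171.2] dir deg -33.6
pca deg -35.6
lid circ [array([637.3,  -3. ]), np.float64(44.9)] 141.77820119099252
blue 12 [677.3  31.5 101.6] [210. 205.]
[6.35209377e+02 9.97772806e-03 0.00000000e+00] [637.967002    -1.68397115 158.        ]
```

View pics/sidec.png

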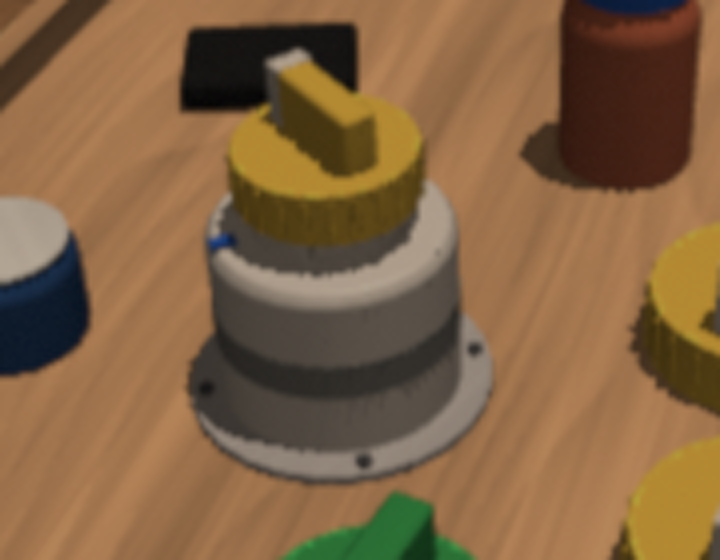

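The axis is at (638.5, -3). The white end points to -36°, blue is at about 40°, and red is therefore about -15°, so the lid starts 21° clockwise of red as described. Plan: grasp with the tool at yaw -36° (j6 about 126°), which leaves room to turn back. First I'll travel high.

Request:
play_rows:
  moves:
    - [-26,-15,0,7]
    - [-52,-31,0,14]
    - [-77,-46,0,21]
    - [-103,-62,0,28]
    - [-129,-77,0,35]
    - [-155,-92,0,42]
    - [-180,-108,0,49]
    - [-206,-123,0,56]
    - [-232,-139,0,63]
    - [-258,-154,0,70]
    - [-283,-169,0,77]
    - [-309,-185,0,84]
  grip: -1
  newtons: 15

```text
clock: 1.9
tcp_pos: [474.1, 253.6, 241.9]
orientation: [3.141, -0.0, 1.205]
contact_force: [-0.7, -0.8, -1.1]
opening: 88.2
```

```bash
cat >> h.py <<'E'
def delta(x,y,z,yaw):
    s=r.observe();t=s["tcp_pos"];a=s["orientation"][2];ux=np.array([np.cos(a),np.sin(a)]);uy=np.array([np.sin(a),-np.cos(a)])
    d=np.array([x,y])-t[:2];turn=-(yaw-np.degrees(a))
    print("t",round(s["clock"],2),"tcp",t.round(1),"ori",np.degrees(s["orientation"]).round(1),"q",np.degrees(s["joint_positions"]).round(0),"F",np.round(s["contact_force"],1),"op",s["opening"])
    print("move",(d@ux).round(1),(d@uy).round(1),round(t[2]-z,1),"turn",(turn+180)%360-180)
E
python3 -c "
from h import *
delta(638.5,-3,200,-36)"
```

```text
t 1.9 tcp [474.1 253.6 241.9] ori [180.  -0.  69.] q [ 27.  17. 104.   0.  59.  48.] F [-0.7 -0.8 -1.1] op 88.17936997821978
move -180.8 245.4 41.9 turn 105.02774153124142
```

Request:
play_rows:
  moves:
    - [-15,20,0,7]
    - [-30,40,0,14]
    - [-45,61,0,21]
    - [-60,82,0,28]
    - [-75,102,0,35]
    - [-90,123,0,42]
    - [-105,143,0,49]
    - [-120,164,0,56]
    - [-136,184,0,63]
    - [-150,205,0,70]
    - [-165,225,0,77]
    - [-180,245,0,84]

```text
clock: 2.9
tcp_pos: [639.9, -1.1, 241.7]
orientation: [-3.142, -0.0, -0.262]
contact_force: [0.8, 0.1, 1.3]
opening: 87.3
```

```bash
python3 -c "
from h import *
delta(638.5,-3,200,-36)"
```

```text
t 2.9 tcp [639.9  -1.1 241.7] ori [-180.   -0.  -15.] q [ -1.  25.  91.   0.  63. 104.] F [0.8 0.1 1.3] op 87.34952937217362
move -0.9 2.2 41.7 turn 21.01616240282638
```

Request:
play_rows:
  moves:
    - [-1,1,0,7]
    - [-1,1,0,14]
    - [-1,1,0,21]
    - [-1,1,0,21]
    - [-1,1,0,21]
    - [-1,1,0,21]

```text
clock: 3.4
tcp_pos: [638.1, -0.6, 241.7]
orientation: [-3.142, -0.0, -0.618]
contact_force: [-0.8, -0.5, 0.2]
opening: 88.1
```

```bash
python3 - <<'E'
from h import *
p=eyes.read_camera("wrist");save(p,"pics/w1.png");analyse(p,c0=(638,-3))
print([(d["position"],d["p"]) for q in ["lid_bar","home_mark"] for d in place_of(p,q)])
delta(638.5,-3,166,-36)
E
```

```text
bar top n 2637 [641.3  -8.  173.6]
rect 638.9443359375 -6.486064910888672 (18.278078079223633, 64.21216583251953) 54.10044479370117
white [661.3 -22.8 173.4] dir deg -36.0
pca deg -36.5
lid circ [array([638.3,  -5.9]), np.float64(45.4)] 143.81645547421513
blue 42 [678.2  26.9 104. ] [180. 230.]
red 126 [688.7 -19.3 103.8] [136. 268.]
[([467.8, 285.8], 0.83), ([348.6, 373.4], 0.66), ([270.2, 132.9], 0.89)]
t 3.55 tcp [ 6.380e+02 -5.000e-01  2.417e+02] ori [-180.    -0.   -35.5] q [ -1.  25.  92.  -0.  63. 124.] F [-0.3 -0.1 -0.3] op 87.93401130883208
move 1.8 1.8 75.7 turn 0.4847743606617314
```

View pics/w1.png

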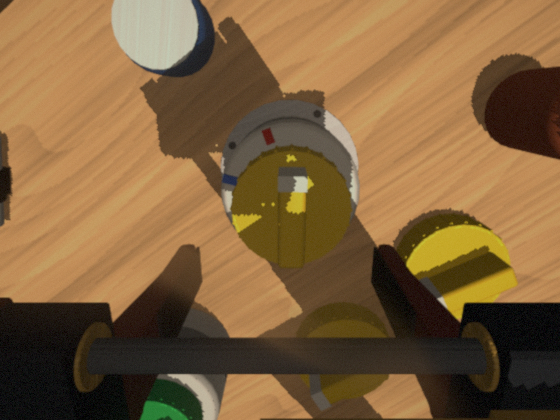

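The wrist view agrees: red at (268,136) is -15°, blue at (230,180) is 40°, the bar is at -36°, and the centre is about (638.5, -5). Descending.

Request:
play_rows:
  moves:
    - [3,3,15,0.5]
    - [3,3,30,0.5]
    - [3,3,45,0.5]
    - [3,3,58,0.5]
    - [3,3,68,0.5]
    - [3,3,76,0.5]
    - [3,3,76,0.5]
    - [3,3,76,0.5]

```text
clock: 4.22
tcp_pos: [638.8, -4.8, 165.5]
orientation: [3.141, 0.0, -0.63]
contact_force: [0.5, -0.7, -1.0]
opening: 87.8
```

Request:
play_rows:
  moves:
    - [0,0,0,0]
    - [0,0,0,0]
    - [0,0,0,0]
    - [0,0,0,0]
    - [0,0,0,0]
    - [0,0,0,0]
    - [0,0,0,0]
    - [0,0,0,0]
    - [0,0,0,0]
    - [0,0,0,0]
  grip: 1
  newtons: 12

```text
clock: 5.05
tcp_pos: [638.7, -4.9, 165.6]
orientation: [3.142, 0.0, -0.631]
contact_force: [-0.2, -0.9, -0.7]
opening: 24.5
```

```bash
python3 - <<'E'
from h import *
delta(638.5,-4.3,165,-36)
p=eyes.read_camera("side");save(p,"pics/s1.png");analyse(p,c0=(638,-3))
cv2.imwrite("pics/s1.png",cv2.resize(np.ascontiguousarray(p["color"][100:290,120:340,::-1]),None,fx=3,fy=3))
E
```

```text
t 5.05 tcp [638.7  -4.9 165.6] ori [180.    0.  -36.1] q [ -2.  30.  94.  -0.  55. 125.] F [-0.2 -0.9 -0.7] op 24.54399563598295
move -0.5 -0.3 0.6 turn -0.12969486608744774
bar top n 334 [631.1   2.8 171.9]
rect 633.0587768554688 1.1291656494140625 (41.8180046081543, 51.46268844604492) 77.81166076660156
white [634.5 -16.1 174.2] dir deg -85.3
pca deg -78.0
lid circ [array([637.9,  -3.2]), np.float64(45.0)] 141.84909149099315
blue 12 [677.2  31.5 101.2] [210. 205.]
```

View pics/s1.png

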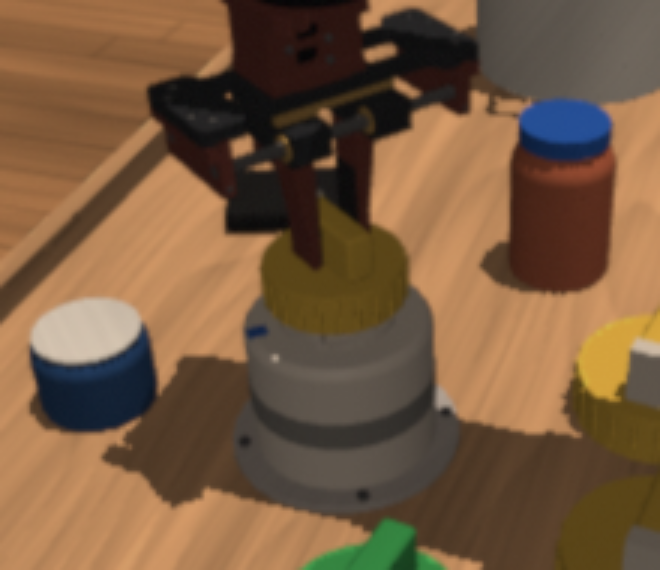

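Fingers still closing (24.5 mm), with the bar between them. I'll let them finish.

Request:
play_rows:
  moves:
    - [0,0,0,0]
    - [0,0,0,0]
    - [0,0,0,0]
    - [0,0,0,0]
    - [0,0,0,0]

```text
clock: 5.52
tcp_pos: [638.7, -4.9, 165.6]
orientation: [3.142, 0.0, -0.631]
contact_force: [0.2, 1.2, -1.6]
opening: 18.1
```

Request:
play_rows:
  moves:
    - [0,0,0,-5]
    - [0,0,0,-10]
    - [0,0,0,-15]
    - [0,0,0,-20]
    - [0,0,0,-25]
    - [0,0,0,-30]
    - [0,0,0,-35]
    - [0,0,0,-40]
    - [0,0,0,-44]
    - [0,0,0,-48]
    - [0,0,0,-48]

```text
clock: 6.43
tcp_pos: [638.7, -4.9, 165.6]
orientation: [-3.142, 0.0, 0.21]
contact_force: [0.3, 1.3, 0.3]
opening: 17.8
```

Request:
play_rows:
  moves:
    - [0,0,0,-4]
    - [0,0,0,-8]
    - [0,0,0,-12]
    - [0,0,0,-16]
    - [0,0,0,-20]
    - [0,0,0,-24]
    - [0,0,0,-28]
    - [0,0,0,-28]
    - [0,0,0,-28]

```text
clock: 7.18
tcp_pos: [638.7, -4.9, 165.6]
orientation: [-3.141, 0.0, 0.692]
contact_force: [0.6, -0.3, -1.2]
opening: 17.9
```

```bash
python3 - <<'E'
from h import *
delta(638.5,-4.3,165,40)
p=eyes.read_camera("wrist");save(p,"pics/w2.png");analyse(p,c0=(638,-5))
E
```

```text
t 7.18 tcp [638.7  -4.9 165.6] ori [-180.     0.    39.7] q [-2. 30. 94.  0. 55. 49.] F [ 0.6 -0.3 -1.2] op 17.927018527700863
move 0.2 -0.5 0.6 turn -0.3327286299586376
bar top n 5761 [645.1  -0.8 173.4]
rect 642.0103149414062 -3.460704803466797 (57.74280548095703, 37.69045639038086) 39.90522003173828
white [660.7  12.4 172.9] dir deg 40.3
pca deg 39.5
lid circ [array([638.9,  -6. ]), np.float64(45.3)] 143.5821477886158
blue 191 [678.6  27.7 103.8] [150. 286.]
red 237 [688.6 -19.  103.6] [186. 356.]
```

View pics/w2.png

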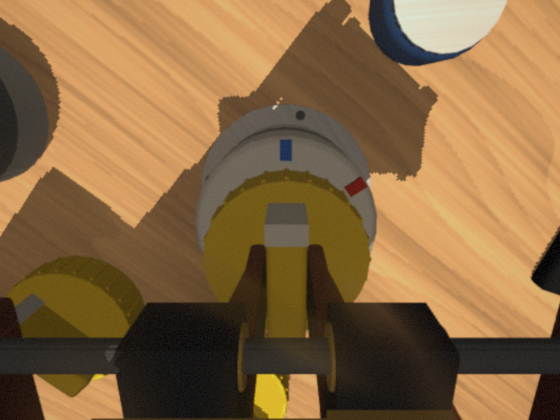

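The white end (287,215) is in line with the blue mark (286,150), and the bar came along with the grip. Lowering gently.

Request:
play_rows:
  moves:
    - [0,0,1,0]
    - [0,0,2,0]
    - [0,0,3,0]
    - [0,0,4,0]
    - [0,0,5,0]
    - [0,0,5,0]

```text
clock: 7.73
tcp_pos: [638.6, -4.9, 160.4]
orientation: [-3.141, 0.0, 0.696]
contact_force: [-0.3, -0.6, -1.4]
opening: 18.2
```

Request:
play_rows:
  moves:
    - [0,0,1,0]
    - [0,0,2,0]
    - [0,0,3,0]
    - [0,0,4,0]
    - [0,0,5,0]
    - [0,0,6,0]
    - [0,0,6,0]

```text
clock: 8.32
tcp_pos: [638.8, -4.9, 154.7]
orientation: [3.142, -0.0, 0.696]
contact_force: [-0.6, 0.3, -1.3]
opening: 18.3
```

```bash
python3 - <<'E'
from h import *
delta(638.5,-4.3,165,40)
p=eyes.read_camera("wrist");save(p,"pics/w3.png");analyse(p,c0=(638,-5),zt=162,zl=132)
p=eyes.read_camera("side");analyse(p,c0=(638,-5),zt=162,zl=132)
E
```

```text
t 8.32 tcp [638.8  -4.9 154.7] ori [180.   -0.   39.9] q [-2. 31. 95.  0. 54. 49.] F [-0.6  0.3 -1.3] op 18.317268908717676
move 0.1 -0.6 -10.3 turn -0.13300640527126006
bar top n 5766 [645.2  -0.8 162.5]
rect 641.1422729492188 -1.770376205444336 (60.07209396362305, 36.30574035644531) 23.666589736938477
white [660.8  12.5 162. ] dir deg 36.0
pca deg 39.8
lid circ [array([638.9,  -5.8]), np.float64(45.1)] 132.68142278865844
blue 239 [678.6  27.9 103.8] [153. 285.]
red 258 [688.7 -19.  103.6] [191. 359.]
bar top n 275 [637.3   5.1 160.5]
rect 637.5987548828125 -0.56243896484375 (64.01701354980469, 36.16802978515625) 17.628231048583984
white [658.4  16.5 159.4] dir deg 39.4
pca deg 31.4
lid circ [array([637.4,  -2.1]), np.float64(44.7)] 130.77103329740225
blue 11 [677.5  31.9 101.4] [210. 205.]
```

Lid top fell from 143.6 to 132.7, so it has dropped into the thread. Screwing forward.

Request:
play_rows:
  moves:
    - [0,0,0,4]
    - [0,0,0,8]
    - [0,0,0,12]
    - [0,0,0,16]
    - [0,0,0.3,20]
    - [0,0,0.6,24]
    - [0,0,0.9,28]
    - [0,0,1.2,32]
    - [0,0,1.5,36]
    - [0,0,1.7,40]
    - [0,0,2,44]
    - [0,0,2,44]

```text
clock: 9.42
tcp_pos: [638.7, -4.9, 152.6]
orientation: [3.142, 0.0, -0.075]
contact_force: [0.5, -0.5, -0.9]
opening: 18.0
```

Request:
play_rows:
  moves:
    - [0,0,0.2,3]
    - [0,0,0.4,6]
    - [0,0,0.6,9]
    - [0,0,0.8,11]
    - [0,0,0.8,11]
    - [0,0,0.8,11]

```text
clock: 9.92
tcp_pos: [638.8, -4.8, 152.0]
orientation: [3.142, -0.0, -0.261]
contact_force: [0.3, -0.3, -0.7]
opening: 18.0
```

```bash
python3 - <<'E'
from h import *
delta(638.5,-4.3,152,-15)
print(r.observe()["ft_torque"])
p=eyes.read_camera("wrist");save(p,"pics/w4.png");analyse(p,c0=(638,-5),zt=159,zl=129)
E
```

```text
t 9.92 tcp [638.8  -4.8 152. ] ori [180.  -0. -15.] q [ -1.  31.  95.  -0.  54. 103.] F [ 0.3 -0.3 -0.7] op 18.01274514048538
move -0.4 -0.5 -0.0 turn 0.037652582951039903
[0.09006334 0.22003804 0.23553056]
bar top n 5752 [646.7  -7.9 159.8]
rect 642.8472290039062 -8.915487289428711 (59.518489837646484, 36.03174591064453) 0.23891310393810272
white [666.6 -13.  159.3] dir deg -9.7
pca deg -14.7
lid circ [array([638.8,  -5.7]), np.float64(45.3)] 130.03886546852473
blue 202 [678.7  27.2 103.9] [193. 212.]
red 267 [688.7 -19.3 103.9] [154. 287.]
```

View pics/w4.png

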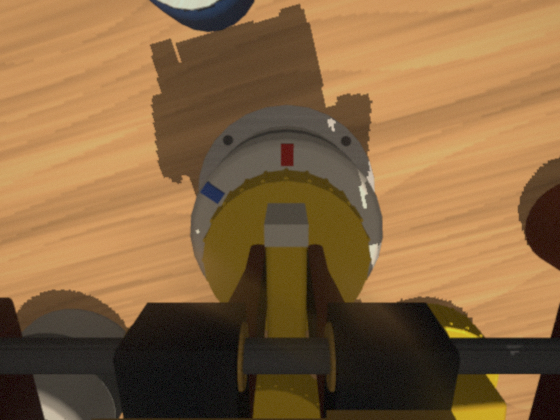

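White end (287,213) is in line with red (287,154), and a small moment shows it's at the stop. Opening, then retreating.

Request:
play_rows:
  moves:
    - [0,0,0,0]
    - [0,0,0,0]
    - [0,0,0,0]
    - [0,0,0,0]
    - [0,0,0,0]
    - [0,0,0,0]
  grip: -0.3

```text
clock: 10.47
tcp_pos: [638.7, -4.9, 151.8]
orientation: [3.142, 0.0, -0.264]
contact_force: [0.1, 0.6, -0.4]
opening: 54.5
```

Request:
play_rows:
  moves:
    - [0,0,-8,0]
    - [0,0,-20,0]
    - [0,0,-35,0]
    - [0,0,-50,0]
    - [0,0,-70,0]
    - [0,0,-90,0]
    - [0,0,-105,0]
    - [0,0,-120,0]
    - [0,0,-120,0]
    - [0,0,-120,0]

```text
clock: 11.3
tcp_pos: [639.3, -4.9, 273.6]
orientation: [-3.141, -0.003, -0.264]
contact_force: [0.3, 0.4, -0.5]
opening: 57.0
```

```bash
python3 - <<'E'
from h import *
delta(638.5,-4.3,152,-15)
for n in ["wrist","side","top"]:
    p=eyes.read_camera(n);print(n);analyse(p,c0=(638,-5),zt=159,zl=129)
    if n!="top":save(p,f"pics/{n}9.png")
    print([(d["position"],d["p"]) for d in place_of(p,"closed_canister")])
E
```

```text
t 11.3 tcp [639.3  -4.9 273.6] ori [-180.    -0.2  -15.1] q [ -2.  24.  90.   0.  66. 104.] F [ 0.3  0.4 -0.5] op 56.96123300617908
move -0.9 -0.3 121.6 turn -0.127528344222668
wrist
bar top n 1869 [641.5  -6.6 159.5]
rect 639.2213745117188 -5.635185241699219 (18.330501556396484, 64.39624786376953) 75.22830200195312
white [666.1 -12.7 159.4] dir deg -14.8
pca deg -14.3
lid circ [array([638.6,  -5.9]), np.float64(45.3)] 129.78609214126
blue 54 [678.7  27.5 103.9] [158. 240.]
red 104 [688.6 -19.1 103.5] [133. 286.]
[([133.8, 292.6], 0.57)]
side
bar top n 291 [637.3  -0.8 156.5]
rect 638.9067993164062 -2.815277099609375 (20.993276596069336, 67.33113861083984) 73.1024398803711
white [665.8  -8.7 157.2] dir deg -12.4
pca deg -13.9
lid circ [array([637.2,  -2. ]), np.float64(44.9)] 127.89398952254423
blue 12 [677.3  31.3 101. ] [210. 205.]
[([247.1, 362.2], 0.93)]
top
bar top n 0 [nan nan nan]
rect 0.0 0.0 (0.0, 0.0) 0.0
[([177.7, 208.9], 0.6)]h.py:24: RuntimeWarning: Mean of empty slice.
  P=W[top];print("bar top n",len(P),P.mean(0).round(1))
  ret = um.true_divide(
```

View pics/wrist9.png

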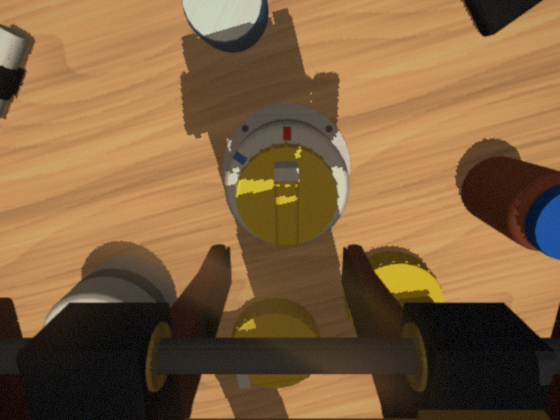

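View pics/side9.png

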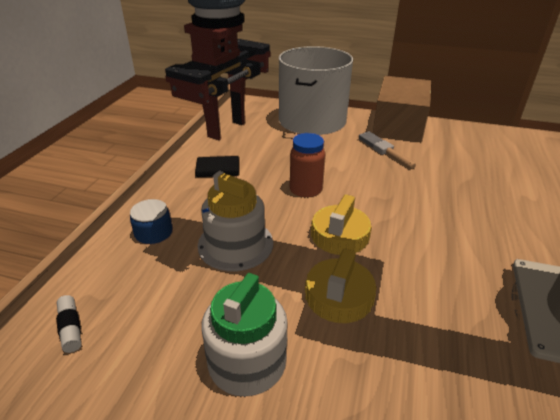

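```bash
python3 -c "
from h import *
print(r.job_done())"
```

```text
the job is handed in; nothing more can be done
None
```

The yellow lid is screwed home on the red mark and released. I handed the job in at about 11.5 s on the robot's clock; `r.job_done()` gives no verdict.

I gripped the bar at 12 N and turned it back 76° to the blue mark. I lowered it with no noticeable reaction force, and the lid top fell from 143.6 to 132.7 mm. I then turned it forward 55° while following it down, opened the fingers and backed straight up.

Last checks, measured against the camera images:
- **Height:** the wrist camera puts the bar top at 159.5 mm, so the bar centre is about 144.5 mm; fully home is 144. The side camera reads about 3 mm lower, more than the stated 2 mm calibration, though it also read about 2 mm low before I touched the lid.
- **Direction:** the white end is at about -14.5° against -15° for the red mark.
- **Sideways position:** the lid circle is where it was before the turn. The cameras disagree by about 3–4 mm on its y position.
- **Green-lidded canister:** the network's estimate of its position shifted 2–4 pixels in the side and top views, which I take as network noise. In the side picture it stands where it was.
- **Failed check:** the gripper hid the lid from the top camera, so that view gave no final lid measurement.

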